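# Fetch the handled beaker from behind the jars and set it in the bath pan

### The job

The small steel beaker with the handle is wanted from the back of the tray, but the round jar and the square bottle are in the way: first stand both of them on the black rubber mat, wholly on it. Then set the beaker upright on the bottom of the steel pan, leaving that pan where it is on the hotplate, with the beaker's handle turned to the opposite side from the pan's handle; only after that put the jar and the bottle back in the tray, each upright on the same spot where it stood at the start. Do not disturb the glass flask, or the glass dish in the tray.

Things in the scene. Friction and masses are not known exactly. Their poses are not given: they have to be found in the camera images.
- round_jar: Loose round white plastic jar with a grey screw cap and a paper label, in the tray in front of the beaker, to its left or right. 130 tall; body diameter 56 up to 104 high, cap diameter 54 from 104 to 130. About 0.22 kg. Origin: centre of the underside, z up. Cap fixed on: grip by it.
- square_bottle: Loose square white plastic bottle with a round grey screw cap, in the tray in front of the beaker, on the other side from the round jar. 130 tall; body 46 x 46 up to 94 high, then a narrow neck of diameter 28, cap diameter 38 from 104 to 130. About 0.22 kg. Origin: centre of the underside, z up. Cap fixed on: grip by it.
- beaker: Loose open steel beaker at the back of the tray, 67 to 86 from jar and bottle (centres). Outside diameter 64, 70 tall, wall 3, floor 4, 0.16 kg. A level bar handle, 12 thick, 52 above the underside, runs along its own -x to 108 from the axis; at the start it points roughly to the robot. Origin: centre of the underside, z up. Grip across the diameter (closing along its y) near the rim.
- handle_end (a point): The outer end of the beaker's handle, 108 out along the beaker's -x and 52 above its underside.
- pan: Loose wide open steel pan standing on the hotplate. Outside diameter 128, 45 tall, wall 3, floor 4, 0.6 kg. Its dark bar handle, 12 thick, leaves along its own -x below the rim and rises to 85 above the underside at 155 from the axis: the beaker's handle fouls it if the two are lined up. Origin: centre of the underside, z up.
- hotplate: Fixed white low hotplate, 180 x 180, 60 high with a dark square top of 160 x 160, two knobs on its robot side; to the left or right of the tray, on the other side from the mat. Cold. Origin: centre of the underside.
- mat: Fixed flat black rubber mat, 220 along its x, 120 along its y, 3 thick: the side area. Origin: centre of the underside.
- tray: Fixed shallow steel tray, 210 along its x, 260 along its y, floor 4 thick, rim 14 high, walls 4 thick. Origin: centre of the underside; x points away from the robot.
- flask: Loose conical glass flask standing on the bench to the left beyond the tray, diameter 86 at the foot, 28 at the neck, 140 tall. To be left alone. Origin: centre of the underside.
- dish: Loose flat round glass dish with lid, diameter 56, 15 tall, in a far corner of the tray, 94 to the left (tray's +y) of its middle. To be left alone. Origin: centre of the underside.

How it is judged:
By the outcome, as a careful person would: the job done as asked, in the order asked, and still so for the second after the job is handed in, with the robot touching nothing.
It also fails if it takes over 120 s, if anything falls off the work surface, if the arm or the gripper's body presses on something with over 40 N, if the wrist force passes 120 N, or if a joint passes its speed limit or range.

### The arm

A 6-joint arm with a two-finger parallel gripper is mounted at the origin on the work surface. World frame = base frame: x ahead of the robot, y to its left, z up, the work surface at z = 0. Lengths are in m, angles in rad, forces in N, time in s.
With the tool pointing down it reaches from about 0.375 to 0.9 m from the base axis. Payload 3.1 kg.
Tool frame: the origin (TCP) lies on the centre line of the jaws, within the pads' length; the fingertips stand 11 mm ahead of it and the grasp point (between the pads) lies 8 mm behind it (tips_ahead is the z of the fingertips in the tool frame, in m); z points along the fingers, y is the direction in which the jaws open and shut (so a half turn about z gives the same grasp; the last joint's range is limited). The gripper opens to 87 mm and grips with 3 to 60 N. Pads are 19 mm wide; open, the fingers measure 117 mm over their backs; the gripper's body (75 mm by 190 mm) begins 51 mm behind the grasp point.
Start: joints at [-0.178, 0.527, 1.433, -0, 1.181, -0.178], TCP at [0.625, 0, 0.234] pointing down, gripper open.
Joint ranges: [-3.08, 3.08], [-0.75, 2.2], [0.22, 2.44], [-1.43, 4.57], [0, 2.65], [-2.85, 2.85]. Speed limits (rad/s): [2.79, 2.79, 3.14, 3.14, 3.14, 3.14].

### API

Orientations are given as a unit quaternion [w, x, y, z].
In Python, from workcell import state, get_image, calibration, close_job, tips_ahead gives the robot as it stands.
- The arm moves only by the shell command python3 -m pendant 'ROWS' [FORCE]. ROWS is JSON, a list of rows, each a list of 7 numbers: the closure, from -1 (fully open) to 1 (shut), so that 0 is half open, then the shift along the tool's x, y, z in m, then the turn, a rotation vector about the tool's x, y, z in degrees. A call has 1 to 5 rows; each row shifts and turns the pose as measured when the row begins, along the tool's axes as they then stand; what a row does not reach is not made up. A row lasts 1/12 s, in which the tool goes at most 41.7 mm and 7.16 degrees, less where a joint would pass 70% of its speed; a pose out of reach is approached as far as the arm can. A call is refused whole if a number of a shift passes 0.0417 or a number of a turn 7.16, either way. A call with a gripper value outside its range is refused whole. The fingers move at their own pace and stop on an object; FORCE is the grip in N (left out, the last holds). Time passes only in rows, so rows that do not move let the fingers close. It gives the time, the measured TCP pose, the force and the opening at its end, in the units of the state.
- state(): the state, without advancing time (a new reading comes with each control period).
- get_image(name): name is "scene" or "side" or "wrist"; returns (picture, depth): 384x512x3 uint8, blue, green, red; 384x512 float32, m along the optical axis (not along the pixel's ray), 0 where there is no reading.
- calibration(name): a dict with "K" (3x3 intrinsics, pixels), "R" (3x3) and "t" (3): a world point X has camera coordinates R X + t. Camera axes: x right, y down, z forward; pixel columns grow to the right and rows downward; lengths in m; the calibration is good to about 2 mm. A picture is of the moment at which its call begins: read the wrist's pose just before it. calibration takes no time and is no camera call; for the wrist camera it gives the pose at the moment of the call.
- close_job(): hands the job in, once; it reports no verdict.
The state is a dict: "clock": time; "joints": joint angles; "qvel": joint speeds; "effort": joint torques, N m; "tcp_pos": TCP position; "tool_rot": TCP orientation; "ft_force": force on the tool from outside, world axes, zero at the start; "wrist_torque": the same for the moment, N m; "opening": finger opening in m.
Only numpy, scipy, OpenCV 4.12 (cv2) and the standard library are available. Lean on these libraries where they do the work, as an engineer would, in place of code of your own. Each camera call takes 0.05 s, during which the arm holds its last target. There are 200 camera calls.

## Working session

There is one attempt and no reset: what is moved stays moved. The work goes in short steps, Python scripts to look and compute and a shell command to move; the robot and the scene stay as the last step left them, time stands still between calls to the robot, and variables do not carry over. Pictures are saved under pics/ and viewed, about 12 in all and at most 16, crops included, and the job is handed in when it is done.

```bash
mkdir -p pics; ls
cat > h.py <<'E'
import numpy as np,cv2
from workcell import state,get_image,calibration,tips_ahead
def cloud(name):
    c=calibration(name); im,d=get_image(name)
    K,R,t=map(np.array,(c["K"],c["R"],c["t"]))
    v,u=np.mgrid[:384,:512]
    P=np.stack([(u-K[0,2])/K[0,0]*d,(v-K[1,2])/K[1,1]*d,d],-1)
    W=(P-t.ravel())@R
    W[d<=0]=np.nan
    return im,d,W
E
python3 - <<'E'
from h import *
for n in("scene","side","wrist"):
    im,d,W=cloud(n); np.savez(f"/tmp/{n}.npz",im=im,d=d,W=W); cv2.imwrite(f"pics/{n}0.png",im)
    c=calibration(n);print(n,"cam at",(-np.array(c["R"]).T@np.array(c["t"]).ravel()).round(3),(d>0).mean())
print(state(),tips_ahead)
E
```

```text
pics
scene cam at [0.896 0.395 0.743] 0.9958038330078125
side cam at [0.504 0.59  0.773] 0.99615478515625
wrist cam at [0.624 0.077 0.383] 0.9961039225260416
{'clock': 0.15, 'joints': array([-1.78514072e-01,  5.28235738e-01,  1.43358285e+00,  2.61244587e-05,
        1.18139338e+00, -1.78454566e-01]), 'qvel': array([ 1.25337241e-03, -3.69240340e-03, -3.34581194e-03, -7.80350805e-04,
       -1.77655943e-06,  3.35831846e-04]), 'effort': array([ 9.14956272e-04, -4.40429199e+01, -1.76841742e+01,  6.33679633e-02,
        5.52540855e-02, -1.06930895e-04]), 'tcp_pos': array([6.24473905e-01, 1.22826323e-04, 2.32814788e-01]), 'tool_rot': array([-6.71952396e-04,  7.07131101e-01,  7.07081997e-01, -4.51853318e-04]), 'ft_force': array([-0.44815045,  0.14461291,  0.70641856]), 'wrist_torque': array([ 9.51850806e-03, -3.34319730e-02, -9.06641165e-05]), 'opening': 0.08704154487615523} 0.011
```

View pics/scene0.png

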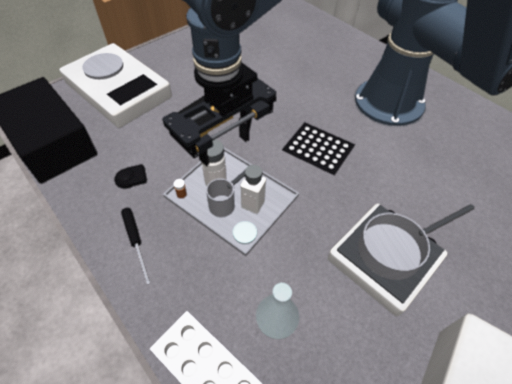

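View pics/side0.png

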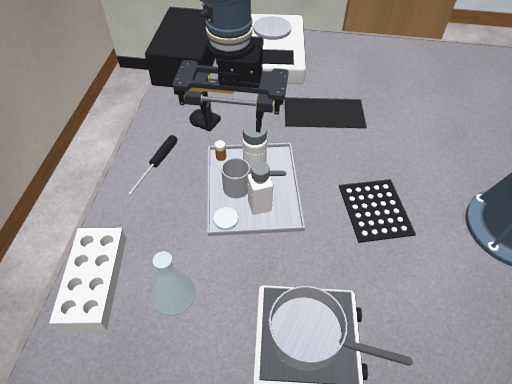

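View pics/wrist0.png

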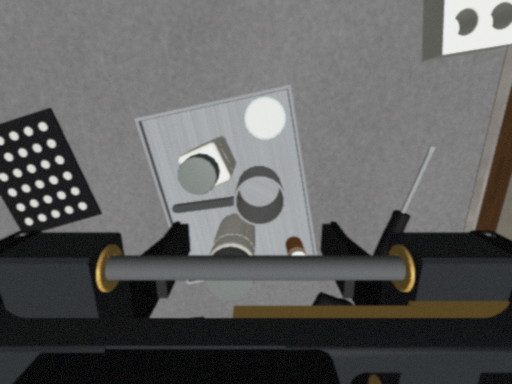

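The jar (side view 255,145), the square bottle (260,190), the beaker (236,178, handle to 285,173), the dish (226,218), a brown vial (221,150), the plain black mat (325,112), and the pan on the hotplate (308,328, handle to 410,360) are all visible. Next I measure them from the depth cloud.

```bash
cat > m.py <<'E'
from h import *
def circ(p):
    A=np.c_[2*p,np.ones(len(p))];s=np.linalg.lstsq(A,(p**2).sum(1),rcond=None)[0]
    return s[:2],np.sqrt(s[2]+s[0]**2+s[1]**2)
def box(p):
    r=cv2.minAreaRect((p*1000).astype(np.float32));return tuple(np.round(r[0],1)),tuple(np.round(r[1],1)),round(r[2],1)
E
python3 - <<'E'
from m import *
D={n:np.load(f"/tmp/{n}.npz") for n in("scene","side","wrist")}
s=D["side"];W=s["W"];im=s["im"]
for n in D:
    W=D[n]["W"];im=D[n]["im"].astype(int)
    z=W[...,2]
    print(n,"floor z med",np.nanmedian(z[(abs(z)<.01)]))
    # components of tall stuff by height slice in tray area
    for lo,hi in((.120,.145),(.085,.11),(.068,.08),(.05,.062),(.012,.022)):
        m=((z>lo)&(z<hi)&(W[...,0]>.35)&(W[...,0]<1)).astype(np.uint8)
        k,l,st,c=cv2.connectedComponentsWithStats(m)
        for i in range(1,k):
            if st[i,4]>40:
                p=W[l==i][:,:2]; print(n,lo,hi,st[i,4],c[i].round(),"mean",p.mean(0).round(4),"box",box(p))
E
```

```text
scene floor z med -0.0008026373316153944
scene 0.12 0.145 239 [216. 150.] mean [ 0.5935 -0.0785] box ((np.float64(590.2), np.float64(-81.2)), (np.float64(53.9), np.float64(31.2)), 31.8)
scene 0.12 0.145 246 [253. 173.] mean [0.5713 0.0254] box ((np.float64(568.7), np.float64(22.8)), (np.float64(38.0), np.float64(36.4)), 29.8)
scene 0.12 0.145 311 [282. 293.] mean [0.7072 0.259 ] box ((np.float64(706.0), np.float64(258.1)), (np.float64(31.4), np.float64(31.1)), 67.1)
scene 0.12 0.145 47 [472. 332.] mean [0.5084 0.5051] box ((np.float64(508.1), np.float64(504.3)), (np.float64(26.2), np.float64(14.2)), 44.1)
scene 0.12 0.145 64 [462. 376.] mean [0.5799 0.5292] box ((np.float64(577.4), np.float64(529.6)), (np.float64(23.4), np.float64(20.0)), 22.7)
scene 0.085 0.11 3799 [ 38. 120.] mean [ 0.8595 -0.466 ] box ((np.float64(860.2), np.float64(-497.4)), (np.float64(264.8), np.float64(160.2)), 89.9)
scene 0.085 0.11 142 [216. 165.] mean [ 0.6027 -0.0694] box ((np.float64(601.3), np.float64(-74.6)), (np.float64(24.4), np.float64(53.2)), 73.3)
scene 0.085 0.11 236 [253. 187.] mean [0.577  0.032
[... 14268 characters left out ...]
58. 204.] mean [ 0.6278 -0.0454] box ((np.float64(627.2), np.float64(-40.2)), (np.float64(24.8), np.float64(57.1)), 85.1)
wrist 0.012 0.022 46 [230. 218.] mean [ 0.5873 -0.0667] box ((np.float64(585.0), np.float64(-68.4)), (np.float64(31.5), np.float64(5.6)), 23.5)
wrist 0.012 0.022 49 [293. 242.] mean [ 0.6802 -0.1053] box ((np.float64(681.4), np.float64(-106.7)), (np.float64(24.0), np.float64(8.6)), 8.2)
wrist 0.012 0.022 224 [328. 302.] mean [ 0.7419 -0.2123] box ((np.float64(749.2), np.float64(-212.6)), (np.float64(19.0), np.float64(57.6)), 89.8)
wrist 0.012 0.022 66 [360. 377.] mean [ 0.8102 -0.3702] box ((np.float64(808.5), np.float64(-370.5)), (np.float64(28.2), np.float64(3.6)), 0.5)
```

Run:
```python
from m import *
for n in("side","scene"):
    D=np.load(f"/tmp/{n}.npz");W=D["W"];im=D["im"];z=W[...,2]
    dark=(im.max(2)<60)
    if n=="side":
        m=(dark&(abs(z)<.012)).astype(np.uint8)
        k,l,st,c=cv2.connectedComponentsWithStats(m)
        for i in range(1,k):
            if st[i,4]>400: print("mat?",c[i].round(),box(W[l==i][:,:2]),np.median(z[l==i]).round(4))
    d=np.hypot(W[...,0]-.449,W[...,1]-.318)
    m=(d>.075)&(d<.17)&(z>.095)&(z<.16)
    p=W[m][:,:2]-[.449,.318]; print(n,"pan handle",m.sum(),np.degrees(np.arctan2(*p.mean(0)[::-1])), "far",np.nanmax(d[m]),W[m][np.argmax(d[m])])
    m=(d<.068)&(z>.098)&(z<.11); print("rim",circ(W[m][:,:2]),m.sum())
    m=(d<.068)&(z>.06)&(z<.07);print("floor z",np.median(z[m]))
    q=np.hypot(W[...,0]-.68,W[...,1]+.105);m=(q<.02)&(z>.02)&(z<.09);print("vial",W[m].mean(0),np.nanmax(z[m]))
    for c,lo,hi in(((.5948,-.0915),.128,.14),((.568,.0215),.128,.14),((.6285,-.0235),.070,.08)):
        q=np.hypot(W[...,0]-c[0],W[...,1]-c[1]);m=(q<.036)&(z>lo)&(z<hi);print(m.sum(),box(W[m][:,:2]),np.nanmedian(z[m]))
```

```text
mat? [324. 113.] ((np.float64(433.2), np.float64(-325.9)), (np.float64(217.2), np.float64(120.7)), 6.3) 0.0038
mat? [375. 212.] ((np.float64(305.6), np.float64(-9.1)), (np.float64(128.7), np.float64(161.7)), 16.1) 0.0045
side pan handle 514 158.62216661840145 far 0.1583243329680845 [0.30104108 0.37434494 0.14812059]
rim (array([0.45017888, 0.31752564]), np.float64(0.06222610460912099)) 700
floor z 0.0639379335714229
vial [ 0.68104104 -0.11060147  0.04039765] 0.053690626488384345
296 ((np.float64(594.8), np.float64(-91.2)), (np.float64(51.0), np.float64(54.2)), 7.4) 0.13393451325164293
230 ((np.float64(567.0), np.float64(19.5)), (np.float64(34.7), np.float64(39.6)), 8.1) 0.13393768118730853
149 ((np.float64(627.9), np.float64(-24.8)), (np.float64(63.6), np.float64(62.7)), 67.4) 0.07360203033900091
scene pan handle 312 157.1473758126039 far 0.169715179803148 [0.48173519 0.48452823 0.10982347]
rim (array([0.45218519, 0.31897325]), np.float64(0.06223206628847972)) 515
floor z 0.06332577182806498
vial [ 0.68591191 -0.10913474  0.04092872] 0.05257412184935549
204 ((np.float64(590.0), np.float64(-81.3)), (np.float64(53.4), np.float64(31.2)), 31.8) 0.13280187367580387
205 ((np.float64(569.0), np.float64(23.1)), (np.float64(37.1), np.float64(36.6)), 50.6) 0.13284242213919686
125 ((np.float64(630.3), np.float64(-23.1)), (np.float64(62.7), np.float64(61.4)), 51.2) 0.0725637630359438
```

Jar ≈ (0.595,-0.091), bottle ≈ (0.568,0.021), beaker ≈ (0.6285,-0.024) with yaw 7.6°, mat centre (0.433,-0.326) with yaw 6°, pan ≈ (0.450,0.318) with its handle at 159°. Now I go above the jar.

```bash
python3 -m pendant '[[-1,-0.0305,-0.01,0,0,0,0],[-1,-0.0305,-0.01,0,0,0,0],[-1,-0.0305,-0.01,0,0,0,0],[-1,0,0,0.03,0,0,0],[-1,0,0,0,0,0,0]]' 20
```

```text
clock: 0.57
tcp_pos: [0.5937, -0.0929, 0.2013]
tool_rot: [-0.001, 0.705, 0.709, -0.0]
ft_force: [-1.2, 0.7, -1.7]
opening: 0.0872
```

```bash
python3 -m pendant '[[-1,0.0015,0.001,0.035,0,0,0],[-1,0,0,0.03,0,0,0],[-1,0,0,0.012,0,0,0],[-1,0,0,0.003,0,0,0],[-1,0,0,0,0,0,0]]'; python3 -m pendant '[[1,0,0,0,0,0,0],[1,0,0,0,0,0,0],[1,0,0,0,0,0,0],[1,0,0,0,0,0,0],[1,0,0,0,0,0,0]]' 25
```

```text
clock: 0.98
tcp_pos: [0.5975, -0.0919, 0.1219]
tool_rot: [0.001, 0.706, 0.709, 0.001]
ft_force: [-0.2, 0.3, 0.5]
opening: 0.0871
clock: 1.4
tcp_pos: [0.6008, -0.0914, 0.1272]
tool_rot: [0.005, 0.705, 0.709, 0.003]
ft_force: [-1.4, 0.4, 0.9]
opening: 0.0613
```

```bash
python3 -m pendant '[[0.3,0,-0.005,0.006,0,0,0],[0.3,0,0,0,0,0,0]]'; python3 -c "
from h import *;s=state();print(s['joints'],s['qvel'])"
```

```text
clock: 1.57
tcp_pos: [0.5962, -0.0916, 0.1224]
tool_rot: [0.006, 0.705, 0.71, 0.003]
ft_force: [-0.1, 0.4, -3.0]
opening: 0.0536
[-3.37756446e-01  6.36263869e-01  1.59448938e+00  4.03728842e-04
  8.97290125e-01 -3.45012777e-01] [ 0.00482526 -0.01271988 -0.03018433  0.01070426  0.00026227  0.00366124]
```

```bash
cat > go.py <<'E'
import sys
from h import *
from scipy.spatial.transform import Rotation as Ro
# usage: go x y z yaw(deg of tool y-axis from world x): prints tool-frame shift (mm) and turn (deg)
s=state();q=s['tool_rot'];R=Ro.from_quat([q[1],q[2],q[3],q[0]])
x,y,z,yaw=map(float,sys.argv[1:])
T=Ro.from_euler('z',yaw,degrees=True)*Ro.from_matrix([[0,1,0],[1,0,0],[0,0,-1]])
print("shift mm",(1000*R.inv().apply(np.array([x,y,z])-s['tcp_pos'])).round(1),"turn",np.degrees((R.inv()*T).as_rotvec()).round(2),"op",round(float(s['opening']),4),"tcp",s['tcp_pos'].round(4),"f",s['ft_force'].round(1))
E
python3 -m pendant '[[1,0,0,0.0,0,0,0],[1,0,0,-0.02,0,0,0],[1,0,0,-0.03,0,0,0]]' 30;python3 go.py .483 -.320 .165 0
```

```text
clock: 1.82
tcp_pos: [0.5895, -0.0898, 0.1655]
tool_rot: [-0.002, 0.705, 0.709, -0.001]
ft_force: [0.3, 0.3, -2.3]
opening: 0.0533
shift mm [-229.6 -107.9    0.5] turn [-0.24 -0.12  0.35] op 0.0533 tcp [ 0.5895 -0.0898  0.1655] f [ 0.3  0.3 -2.3]
```

```bash
python3 -m pendant '[[1,-0.033,-0.0155,0,0,0,0],[1,-0.033,-0.0155,0,0,0,0],[1,-0.033,-0.0155,0,0,0,0],[1,-0.033,-0.0155,0,0,0,0],[1,-0.033,-0.0155,0,0,0,0]]';python3 -m pendant '[[1,-0.033,-0.0155,0,0,0,0],[1,-0.030,-0.0145,0,0,0,0],[1,0,0,0,0,0,0]]'; python3 go.py .483 -.320 .122 0
```

```text
clock: 2.23
tcp_pos: [0.5164, -0.2529, 0.1686]
tool_rot: [0.001, 0.7, 0.714, 0.003]
ft_force: [0.9, -1.0, -2.7]
opening: 0.0538
clock: 2.48
tcp_pos: [0.4827, -0.3252, 0.1666]
tool_rot: [0.001, 0.702, 0.712, 0.001]
ft_force: [-0.0, -0.1, -2.2]
opening: 0.0536
shift mm [ 5.2  0.3 44.6] turn [ 0.2  -0.04  0.85] op 0.0536 tcp [ 0.4827 -0.3252  0.1666] f [-0.  -0.1 -2.2]
```

```bash
python3 -m pendant '[[1,0.005,0,0.025,0,0,0.8],[1,0,0,0.013,0,0,0],[1,0,0,0.002,0,0,0],[1,0,0,0,0,0,0]]'; python3 go.py .483 -.320 .1214 0
```

```text
clock: 2.82
tcp_pos: [0.4802, -0.3237, 0.124]
tool_rot: [0.0, 0.71, 0.704, 0.002]
ft_force: [0.4, -0.9, -2.6]
opening: 0.0532
shift mm [3.7 2.8 2.6] turn [ 0.16 -0.1  -0.5 ] op 0.0532 tcp [ 0.4802 -0.3237  0.124 ] f [ 0.4 -0.9 -2.6]
```

```bash
python3 -m pendant '[[1,0,0,0.0025,0,0,0],[1,0,0,0.001,0,0,0]]'; python3 -m pendant '[[-1,0,0,0,0,0,0],[-1,0,0,0,0,0,0],[-1,0,0,0,0,0,0],[-1,0,0,-0.002,0,0,0]]'
```

```text
clock: 2.98
tcp_pos: [0.4804, -0.3232, 0.1213]
tool_rot: [0.0, 0.71, 0.704, 0.002]
ft_force: [-3.2, 0.9, 6.7]
opening: 0.0536
clock: 3.32
tcp_pos: [0.4828, -0.3236, 0.1261]
tool_rot: [0.003, 0.709, 0.705, 0.002]
ft_force: [-0.4, 0.4, -0.4]
opening: 0.0722
```

Released on the mat. Up and over to the bottle.

```bash
python3 -m pendant '[[-1,0,0,-0.01,0,0,0],[-1,0,0,-0.03,0,0,0],[-1,0,0,-0.03,0,0,0]]'; python3 go.py .568 .0213 .185 0
```

```text
clock: 3.57
tcp_pos: [0.48, -0.3209, 0.1941]
tool_rot: [-0.003, 0.709, 0.705, 0.002]
ft_force: [0.2, 0.3, 0.2]
opening: 0.0852
shift mm [342.6  86.1  11.1] turn [-0.07 -0.34 -0.32] op 0.0852 tcp [ 0.48   -0.3209  0.1941] f [0.2 0.3 0.2]
```

```bash
python3 -m pendant '[[-1,0.038,0.0095,0,0,0,0],[-1,0.038,0.0095,0,0,0,0],[-1,0.038,0.0095,0,0,0,0],[-1,0.038,0.0095,0,0,0,0],[-1,0.038,0.0095,0,0,0,0]]';python3 -m pendant '[[-1,0.038,0.0095,0,0,0,0],[-1,0.038,0.0095,0,0,0,0],[-1,0.038,0.0095,0,0,0,0],[-1,0.030,0.0095,0,0,0,0],[-1,0,0,0,0,0,0]]'; python3 go.py .568 .0213 .121 0
```

```text
clock: 3.98
tcp_pos: [0.5368, -0.1398, 0.2077]
tool_rot: [0.014, 0.714, 0.7, 0.003]
ft_force: [-0.3, -0.3, -0.0]
opening: 0.0871
clock: 4.4
tcp_pos: [0.5814, 0.0169, 0.2131]
tool_rot: [0.017, 0.712, 0.702, 0.007]
ft_force: [0.1, -0.1, 0.1]
opening: 0.0867
shift mm [  5.5 -16.6  91.5] turn [ 1.93  0.84 -0.88] op 0.0867 tcp [0.5814 0.0169 0.2131] f [ 0.1 -0.1  0.1]
```

```bash
python3 -m pendant '[[-1,0.005,-0.013,0.03,1.9,0.8,-0.9],[-1,0,0,0.025,0,0,0],[-1,0,0,0,0,0,0]]';python3 go.py .568 .0213 .121 0
```

```text
clock: 4.65
tcp_pos: [0.5731, 0.0247, 0.1616]
tool_rot: [0.005, 0.704, 0.71, 0.003]
ft_force: [-0.0, 0.1, -0.3]
opening: 0.0871
shift mm [-3.2 -5.5 40.6] turn [0.63 0.14 0.5 ] op 0.0871 tcp [0.5731 0.0247 0.1616] f [-0.   0.1 -0.3]
```

Run:
```python
from m import *
im,d,W=cloud("wrist");cv2.imwrite("pics/w1.png",im);z=W[...,2]
m=(z>.128)&(z<.14)&(W[...,1]>-.03)&(W[...,1]<.06)&(W[...,0]<.60)&(W[...,0]>.53);print(box(W[m][:,:2]),m.sum())
im,d,W=cloud("side");z=W[...,2]
m=(z>.128)&(z<.14)&(W[...,1]<-.27)&(W[...,1]>-.38)&(W[...,0]<.55)&(W[...,0]>.4);print("jar on mat",box(W[m][:,:2]),m.sum())
m=(z>.128)&(z<.14)&(W[...,1]>-.03)&(W[...,1]<.06)&(W[...,0]<.60)&(W[...,0]>.53);print(box(W[m][:,:2]),m.sum())
```

```text
((np.float64(567.7), np.float64(21.9)), (np.float64(37.2), np.float64(36.7)), 46.9) 1977
jar on mat ((np.float64(479.1), np.float64(-318.9)), (np.float64(53.1), np.float64(52.2)), 56.8) 242
((np.float64(567.4), np.float64(21.4)), (np.float64(35.3), np.float64(37.0)), 31.4) 228
```

```bash
python3 -m pendant '[[-1,-0.003,-0.0055,0.025,0.6,0,0.5],[-1,0,0,0.014,0,0,0],[-0.2,0,-0.001,0.002,0,0,0],[-0.1,0,-0.001,0.001,0,0,0]]';python3 go.py .5677 .0217 .120 0
```

```text
clock: 5.08
tcp_pos: [0.5738, 0.0172, 0.1294]
tool_rot: [0.009, 0.709, 0.705, 0.005]
ft_force: [0.0, -0.2, 0.6]
opening: 0.0799
shift mm [ 4.5 -6.3  9.2] turn [ 1.15  0.35 -0.26] op 0.0799 tcp [0.5738 0.0172 0.1294] f [ 0.  -0.2  0.6]
```

```bash
python3 -m pendant '[[-0.1,0.005,-0.007,0.01,1.2,0.3,0],[0,0,-0.001,0.001,0.2,0,0]]';python3 go.py .5677 .0217 .120 0
```

```text
clock: 5.25
tcp_pos: [0.5671, 0.0214, 0.1206]
tool_rot: [-0.0, 0.709, 0.705, -0.001]
ft_force: [-0.2, 0.4, -0.4]
opening: 0.0679
shift mm [0.3 0.6 0.6] turn [-0.08  0.06 -0.36] op 0.0679 tcp [0.5671 0.0214 0.1206] f [-0.2  0.4 -0.4]
```

```bash
python3 -m pendant '[[1,0,0,0.0005,0.1,0,0],[1,0,-0.0005,0.001,0.2,0,0],[1,0,-0.0005,0.001,0.2,0,0]]' 25;python3 go.py .5677 .0217 .120 0;  python3 -m pendant '[[1,0,0,0.0005,0.2,0,0]]';python3 go.py .5677 .0217 .120 0
```

```text
clock: 5.5
tcp_pos: [0.567, 0.0213, 0.1197]
tool_rot: [-0.002, 0.709, 0.705, -0.003]
ft_force: [-0.2, -0.0, -0.4]
opening: 0.0483
shift mm [ 0.4  0.7 -0.3] turn [-0.45  0.09 -0.35] op 0.0483 tcp [0.567  0.0213 0.1197] f [-0.2 -0.  -0.4]
clock: 5.58
tcp_pos: [0.567, 0.0213, 0.1194]
tool_rot: [-0.003, 0.709, 0.705, -0.005]
ft_force: [0.7, 0.8, 0.9]
opening: 0.0415
shift mm [ 0.4  0.6 -0.6] turn [-0.65  0.09 -0.34] op 0.0415 tcp [0.567  0.0213 0.1194] f [0.7 0.8 0.9]
```

```bash
python3 -m pendant '[[1,0,0.0005,0,-0.5,0,0],[1,0,0,0,0,0,0]]' 30;python3 go.py .5677 .0217 .120 0;  python3 -m pendant '[[1,0,0,-0.02,0,0,0],[1,0,0,-0.03,0,0,0]]';python3 go.py .376 -.330 .168 0
```

```text
clock: 5.75
tcp_pos: [0.568, 0.0213, 0.1196]
tool_rot: [0.0, 0.709, 0.705, -0.001]
ft_force: [0.1, 0.9, -2.0]
opening: 0.0372
shift mm [ 0.4 -0.3 -0.4] turn [-0.1   0.1  -0.32] op 0.0372 tcp [0.568  0.0213 0.1196] f [ 0.1  0.9 -2. ]
clock: 5.92
tcp_pos: [0.5632, 0.022, 0.1644]
tool_rot: [-0.006, 0.709, 0.705, -0.006]
ft_force: [0.3, -0.6, -1.1]
opening: 0.0373
shift mm [-353.1 -185.2   -0.6] turn [-0.95 -0.03 -0.33] op 0.0373 tcp [0.5632 0.022  0.1644] f [ 0.3 -0.6 -1.1]
```

```bash
python3 -m pendant '[[1,-0.0353,-0.0185,0,-0.5,0,0],[1,-0.0353,-0.0185,0,-0.3,0,0],[1,-0.0353,-0.0185,0,0,0,0],[1,-0.0353,-0.0185,0,0,0,0],[1,-0.0353,-0.0185,0,0,0,0]]';python3 go.py .376 -.330 .168 0
```

```text
clock: 6.33
tcp_pos: [0.4758, -0.1525, 0.1698]
tool_rot: [0.006, 0.703, 0.711, 0.006]
ft_force: [1.0, -0.5, -2.1]
opening: 0.0371
shift mm [-176.4 -101.7    0.2] turn [0.96 0.03 0.59] op 0.0371 tcp [ 0.4758 -0.1525  0.1698] f [ 1.  -0.5 -2.1]
```

```bash
python3 -m pendant '[[1,-0.0353,-0.0195,0,0.5,0,0.3],[1,-0.0353,-0.0195,0,0.3,0,0.3],[1,-0.0353,-0.0195,0,0,0,0],[1,-0.0353,-0.0195,0,0,0,0],[1,-0.0353,-0.0195,0,0,0,0]]';python3 go.py .376 -.330 .168 0
```

```text
clock: 6.75
tcp_pos: [0.3731, -0.3343, 0.1689]
tool_rot: [0.0, 0.707, 0.707, 0.001]
ft_force: [0.5, -0.2, -0.8]
opening: 0.0372
shift mm [4.3 2.9 0.9] turn [ 0.11 -0.04  0.04] op 0.0372 tcp [ 0.3731 -0.3343  0.1689] f [ 0.5 -0.2 -0.8]
```

```bash
python3 -m pendant '[[1,0.005,0.004,0.025,0,0,0],[1,0,0.001,0.018,0,0,0],[1,0.001,0.001,0.003,0,0,0]]';python3 go.py .376 -.330 .1186 0
```

```text
clock: 7.0
tcp_pos: [0.3758, -0.3426, 0.1237]
tool_rot: [0.007, 0.712, 0.702, -0.002]
ft_force: [0.6, -0.0, -1.9]
opening: 0.0373
shift mm [12.7 -0.   4.9] turn [ 0.44  0.71 -0.84] op 0.0373 tcp [ 0.3758 -0.3426  0.1237] f [ 0.6 -0.  -1.9]
```

```bash
python3 -m pendant '[[1,0.013,0,0.001,0.4,0.7,-0.8],[1,0,0,0.001,0,0,0]]';python3 go.py .376 -.330 .1186 0
```

```text
clock: 7.17
tcp_pos: [0.375, -0.3275, 0.1204]
tool_rot: [-0.003, 0.707, 0.707, 0.001]
ft_force: [-0.5, 0.6, -2.0]
opening: 0.0374
shift mm [-2.5  1.   1.8] turn [-0.14 -0.29 -0.05] op 0.0374 tcp [ 0.375  -0.3275  0.1204] f [-0.5  0.6 -2. ]
```

```bash
python3 -m pendant '[[1,-0.001,0,0.002,0,-0.3,0],[1,0,0,0.0005,0,0,0]]';python3 go.py .376 -.330 .1186 0;python3 -m pendant '[[-1,0,0,0,0,0,0],[-1,0,0,0,0,0,0],[-1,0,0,-0.001,0,0,0],[-1,0,0,-0.002,0,0,0]]';python3 go.py .6285 -.0235 .2 0
```

```text
clock: 7.33
tcp_pos: [0.3759, -0.3267, 0.1187]
tool_rot: [-0.0, 0.706, 0.708, -0.001]
ft_force: [-0.6, 0.1, -1.5]
opening: 0.0374
shift mm [-3.3  0.1  0.1] turn [-0.12  0.04  0.15] op 0.0374 tcp [ 0.3759 -0.3267  0.1187] f [-0.6  0.1 -1.5]
clock: 7.67
tcp_pos: [0.3781, -0.3261, 0.1241]
tool_rot: [0.002, 0.705, 0.71, -0.001]
ft_force: [0.4, -0.2, 0.1]
opening: 0.0562
shift mm [300.5 252.5 -77.1] turn [0.04 0.27 0.4 ] op 0.0562 tcp [ 0.3781 -0.3261  0.1241] f [ 0.4 -0.2  0.1]
```

```bash
python3 -m pendant '[[-1,0,0,-0.01,0,0,0],[-1,0,0,-0.035,0,0,0],[-1,0,0,-0.035,0,0,0],[-1,0.0305,0.025,0,0,0,0],[-1,0.0305,0.025,0,0,0,0]]';python3 -m pendant '[[-1,0.0305,0.025,0,0,0,0],[-1,0.0305,0.025,0,0,0,0],[-1,0.0305,0.025,0,0,0,0],[-1,0.0305,0.025,0,0,0,0],[-1,0.0305,0.025,0,0,0,0]]';python3 go.py .6285 -.0235 .18 0
```

```text
clock: 8.08
tcp_pos: [0.4273, -0.2703, 0.2095]
tool_rot: [0.004, 0.708, 0.706, -0.002]
ft_force: [0.3, 0.4, -0.2]
opening: 0.0848
clock: 8.5
tcp_pos: [0.5595, -0.1151, 0.2146]
tool_rot: [0.011, 0.711, 0.703, -0.001]
ft_force: [1.2, -0.5, -0.9]
opening: 0.0867
shift mm [92.9 67.5 33.9] turn [ 0.76  0.99 -0.6 ] op 0.0867 tcp [ 0.5595 -0.1151  0.2146] f [ 1.2 -0.5 -0.9]
```

```bash
python3 -m pendant '[[-1,0.031,0.022,0,0.5,0.7,0],[-1,0.031,0.022,0.01,0.3,0.3,0],[-1,0.031,0.022,0.01,0,0,0],[-1,0,0,0,0,0,7],[-1,0,0,0,0,0,7]]';for i in 1; do :; done; python3 -m pendant '[[-1,0,0,0,0,0,7],[-1,0,0,0,0,0,7],[-1,0,0,0,0,0,7],[-1,0,0,0,0,0,7],[-1,0,0,0,0,0,7]]';python3 -m pendant '[[-1,0,0,0,0,0,7],[-1,0,0,0,0,0,7],[-1,0,0,0,0,0,7],[-1,0,0,0,0,0,7],[-1,0,0,0,0,0,5]]';python3 go.py .6285 -.0235 .15 -82.4
```

```text
clock: 8.92
tcp_pos: [0.6359, -0.0097, 0.1972]
tool_rot: [0.003, 0.791, 0.612, 0.004]
ft_force: [-0.8, -0.0, -0.3]
opening: 0.0873
clock: 9.33
tcp_pos: [0.6369, -0.0061, 0.1982]
tool_rot: [0.002, 0.941, 0.338, 0.006]
ft_force: [0.2, 0.6, 0.2]
opening: 0.0866
clock: 9.75
tcp_pos: [0.6371, -0.0059, 0.2005]
tool_rot: [0.0, 0.999, 0.048, 0.007]
ft_force: [-0.9, 0.5, 0.6]
opening: 0.087
shift mm [-10.9  16.6  50.3] turn [ 0.06 -0.78 -2.07] op 0.087 tcp [ 0.6371 -0.0059  0.2005] f [-0.9  0.5  0.6]
```

```bash
python3 -m pendant '[[-1,-0.011,0.0165,0.02,0,-0.8,-2],[-1,0,0,0,0,0,0]]';python3 - <<'E'
from m import *
im,d,W=cloud("wrist");cv2.imwrite("pics/w2.png",im)
x,y,z=W[...,0],W[...,1],W[...,2]
m=(z>.069)&(z<.08)&(x>.55)&(x<.7)&(abs(y+.02)<.06);print("rim",m.sum(),box(W[m][:,:2]),circ(W[m][:,:2]))
m=(z>.053)&(z<.068)&(x>.5)&(x<.592)&(abs(y+.035)<.03);p=W[m][:,:2];print("handle",m.sum(),p.mean(0),box(p))
im,d,W=cloud("side");x,y,z=W[...,0],W[...,1],W[...,2];cv2.imwrite("pics/s2.png",im)
for lo in (.125,):
  m=(z>lo)&(z<.14)&(abs(y+.33)<.06)&(abs(x-.376)<.05);print("bottle",box(W[m][:,:2]))
E
python3 go.py .6285 -.0235 .15 -82.4
```

```text
clock: 9.92
tcp_pos: [0.6287, -0.0233, 0.1817]
tool_rot: [0.001, 0.998, 0.065, 0.001]
ft_force: [-1.0, 0.8, -1.1]
opening: 0.087
rim 633 ((np.float64(622.7), np.float64(-24.1)), (np.float64(62.9), np.float64(62.7)), 73.1) (array([ 0.62281912, -0.02409606]), np.float64(0.030127442735996688))
handle 107 [ 0.58673962 -0.05927249] ((np.float64(587.5), np.float64(-60.2)), (np.float64(21.9), np.float64(11.1)), 46.1)
bottle ((np.float64(375.8), np.float64(-325.1)), (np.float64(36.3), np.float64(37.1)), 41.2)
shift mm [-4.3  1.1 35. ] turn [ 0.16 -0.64 -0.16] op 0.0868 tcp [ 0.6322 -0.0218  0.1851] f [0.7 0.2 0.1]
```

View pics/w2.png

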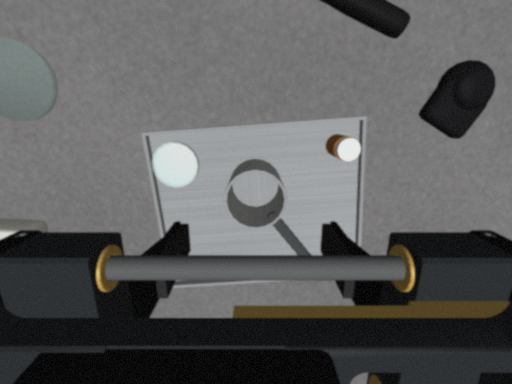

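View pics/s2.png

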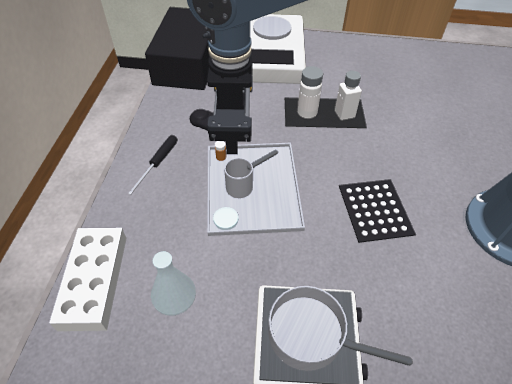

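The jar (310,95) and bottle (348,100) stand on the mat. The beaker has been nudged: the bottle's base caught its handle on the way out. It is still upright, and its handle now points about 45° toward the mat (wrist view 275,220 to 310,255; side view to 275,153). I remeasure it and turn the tool to match.

```bash
cat > bk.py <<'E'
from m import *
for n in("side","wrist"):
    im,d,W=cloud(n);x,y,z=W[...,0],W[...,1],W[...,2]
    m=(z>.069)&(z<.082)&(x>.55)&(x<.7)&(abs(y+.02)<.06);c=np.array(box(W[m][:,:2])[0])/1000;print("rim",c,box(W[m][:,:2])[1])
    r=np.hypot(x-c[0],y-c[1]);m=(z>.05)&(z<.068)&(r>.037)&(r<.115)&(x<c[0]);p=W[m][:,:2];e=p.mean(0)-c
    print(n,"handle",m.sum(),box(p),"ang",np.degrees(np.arctan2(e[1],e[0])))
E
python3 bk.py; python3 go.py .6228 -.0241 .15 -45.5
```

```text
rim [ 0.6223 -0.0256] (np.float64(62.2), np.float64(63.5))
side handle 148 ((np.float64(569.2), np.float64(-78.7)), (np.float64(76.5), np.float64(12.8)), 45.2) ang -136.14763811229136
rim [ 0.6227 -0.0243] (np.float64(63.1), np.float64(62.8))
wrist handle 410 ((np.float64(578.1), np.float64(-69.8)), (np.float64(53.3), np.float64(11.9)), 45.9) ang -133.55542237420045
shift mm [-10.6   1.2  35.5] turn [  0.42  -0.62 -37.  ] op 0.0872 tcp [ 0.6327 -0.0215  0.1857] f [ 0.4 -0.6  0.5]
```

```bash
python3 -m pendant '[[-1,-0.0106,0.001,0.01,0,-0.6,0],[-1,0,0,0,0,0,-7],[-1,0,0,0,0,0,-7],[-1,0,0,0,0,0,-7],[-1,0,0,0,0,0,-7]]';python3 -m pendant '[[-1,0,0,0,0,0,-7],[-1,0,0,0,0,0,-2]]'; python3 go.py .6225 -.0247 .062 -44.8
```

```text
clock: 10.53
tcp_pos: [0.6256, -0.0215, 0.1798]
tool_rot: [0.004, 0.95, 0.312, 0.005]
ft_force: [-0.1, -0.4, -0.3]
opening: 0.087
clock: 10.7
tcp_pos: [0.6269, -0.0203, 0.1817]
tool_rot: [0.005, 0.921, 0.389, 0.006]
ft_force: [-0.1, 0.1, -0.5]
opening: 0.087
shift mm [ -7.   -1.6 119.6] turn [ 0.74 -0.42  0.62] op 0.087 tcp [ 0.6269 -0.0203  0.1817] f [-0.1  0.1 -0.5]
```

```bash
python3 -m pendant '[[-1,-0.007,-0.0015,0.035,0.7,-0.4,0.6],[-1,0,0,0.035,0,0,0]]'; python3 go.py .6225 -.0247 .062 -44.8
```

```text
clock: 10.87
tcp_pos: [0.6301, -0.0245, 0.1205]
tool_rot: [0.007, 0.922, 0.386, 0.01]
ft_force: [-0.1, 0.3, -0.9]
opening: 0.0871
shift mm [-6.3 -6.4 58.3] turn [ 1.14 -0.76  0.2 ] op 0.0871 tcp [ 0.6301 -0.0245  0.1205] f [-0.1  0.3 -0.9]
```

```bash
python3 -m pendant '[[-1,-0.006,-0.006,0.02,1.1,-0.8,0],[-1,0,0,0.01,0,0,0]]'; python3 go.py .6225 -.0247 .062 -44.8
```

```text
clock: 11.03
tcp_pos: [0.6208, -0.0234, 0.0872]
tool_rot: [-0.001, 0.922, 0.386, -0.002]
ft_force: [-0.8, -0.7, 0.2]
opening: 0.0872
shift mm [ 0.4  2.2 25.2] turn [-0.19  0.17  0.24] op 0.0872 tcp [ 0.6208 -0.0234  0.0872] f [-0.8 -0.7  0.2]
```

```bash
python3 -m pendant '[[-1,0,0.002,0.018,-0.2,0.2,0],[-1,0,0,0.007,0,0,0]]'; python3 go.py .6225 -.0247 .062 -44.8
```

```text
clock: 11.2
tcp_pos: [0.6222, -0.0241, 0.061]
tool_rot: [-0.0, 0.922, 0.386, -0.0]
ft_force: [-0.7, 0.4, 0.4]
opening: 0.0869
shift mm [-0.2  0.6 -1. ] turn [-0.04 -0.01  0.27] op 0.0869 tcp [ 0.6222 -0.0241  0.061 ] f [-0.7  0.4  0.4]
```

```bash
python3 -m pendant '[[1,0,0,0,0,0,0],[1,0,0,0,0,0,0]]' 25; python3 go.py .6225 -.0247 .062 -44.8;python3 -m pendant '[[1,0,0,0,0,0,0]]' ; python3 go.py .6225 -.0247 .062 -44.8
```

```text
clock: 11.37
tcp_pos: [0.622, -0.0236, 0.0603]
tool_rot: [-0.001, 0.922, 0.387, -0.001]
ft_force: [0.9, 0.6, -0.2]
opening: 0.0802
shift mm [-0.4  1.1 -1.7] turn [-0.15  0.05  0.28] op 0.0802 tcp [ 0.622  -0.0236  0.0603] f [ 0.9  0.6 -0.2]
clock: 11.45
tcp_pos: [0.6226, -0.0236, 0.0611]
tool_rot: [-0.001, 0.922, 0.387, -0.0]
ft_force: [0.2, -0.6, 0.4]
opening: 0.0746
shift mm [-0.9  0.7 -0.9] turn [-0.1   0.01  0.28] op 0.0746 tcp [ 0.6226 -0.0236  0.0611] f [ 0.2 -0.6  0.4]
```

```bash
python3 -m pendant '[[1,0,0.0005,0,0,0,0],[1,0,0,0,0,0,0],[1,0,0,0,0,0,0]]' 30; python3 go.py .6225 -.0247 .062 -44.8
```

```text
clock: 11.7
tcp_pos: [0.6248, -0.024, 0.0641]
tool_rot: [0.001, 0.922, 0.387, 0.002]
ft_force: [-0.1, -0.2, -1.5]
opening: 0.0644
shift mm [-2.1 -1.2  2.1] turn [ 0.14 -0.15  0.3 ] op 0.0644 tcp [ 0.6248 -0.024   0.0641] f [-0.1 -0.2 -1.5]
```

```bash
python3 -m pendant '[[1,0,0,-0.02,0,0,0],[1,0,0,-0.035,0,0,0],[1,0,0,-0.035,0,0,0],[1,0,0,-0.035,0,0,0],[1,0,0,-0.03,0,0,0]]';python3 -m pendant '[[1,0,0,0,0,0,-7],[1,0,0,0,0,0,-7],[1,0,0,0,0,0,-7],[1,0,0,0,0,0,-7],[1,0,0,0,0,0,-7]]';python3 go.py .6225 -.0247 .21 68.6
```

```text
clock: 12.12
tcp_pos: [0.6184, -0.023, 0.2166]
tool_rot: [-0.005, 0.922, 0.386, -0.007]
ft_force: [-0.4, -0.4, -2.6]
opening: 0.0644
clock: 12.53
tcp_pos: [0.6231, -0.0238, 0.2302]
tool_rot: [0.002, 0.758, 0.652, 0.002]
ft_force: [1.0, -0.7, -2.0]
opening: 0.0641
shift mm [-1.  -0.6 20.2] turn [  0.29   0.16 -77.2 ] op 0.0641 tcp [ 0.6231 -0.0238  0.2302] f [ 1.  -0.7 -2. ]
```

```bash
python3 -m pendant '[[1,0,0,0,0,0,-7],[1,0,0,0,0,0,-7],[1,0,0,0,0,0,-7],[1,0,0,0,0,0,-7],[1,0,0,0,0,0,-7]]';python3 -m pendant '[[1,0,0,0,0,0,-7],[1,0,0,0,0,0,-7],[1,0,0,0,0,0,-7],[1,0,0,0,0,0,-7],[1,0,0,0,0,0,-7]]';python3 - <<'E'
from m import *
im,d,W=cloud("side");cv2.imwrite("pics/s3.png",im);x,y,z=W[...,0],W[...,1],W[...,2]
t=state()['tcp_pos'];r=np.hypot(x-t[0],y-t[1]);m=(z>.06)&(r<.034)&(z<t[2]-.005);print(t,"bottom seen",np.nanmin(z[m]),np.nanpercentile(z[m],2))
m=(z>.12)&(z<t[2])&(r>.045)&(r<.115);e=W[m];p=e[:,:2];print("handle",m.sum(),box(p),e.mean(0),np.degrees(np.arctan2(*(p.mean(0)-t[:2])[::-1])),np.percentile(e[:,2],98))
d0=np.hypot(x-.449,y-.318)
m=(d0<.068)&(z>.098)&(z<.11); print("pan rim",circ(W[m][:,:2]))
E
python3 go.py .4495 .318 .22 68.6
```

```text
clock: 12.95
tcp_pos: [0.6211, -0.0233, 0.2314]
tool_rot: [0.002, 0.521, 0.854, 0.001]
ft_force: [-0.5, 0.1, -2.3]
opening: 0.0639
clock: 13.37
tcp_pos: [0.6188, -0.0228, 0.2318]
tool_rot: [0.001, 0.233, 0.972, 0.001]
ft_force: [-0.4, -0.4, -2.6]
opening: 0.0643
[ 0.6186744  -0.02284501  0.23182292] bottom seen 0.17319153592411246 0.1751908460157757
handle 1 ((np.float64(589.7), np.float64(-57.6)), (np.float64(0.0), np.float64(0.0)), 0.0) [ 0.58968913 -0.057648    0.22716349] -129.78883904976954 0.2271634923265029
pan rim (array([0.45016518, 0.31745308]), np.float64(0.06222730401695851))
shift mm [304.5 228.2  11.7] turn [ 0.1   0.1  -5.34] op 0.0644 tcp [ 0.6187 -0.0228  0.2318] f [-0.3 -0.1 -2.2]
```

View pics/s3.png

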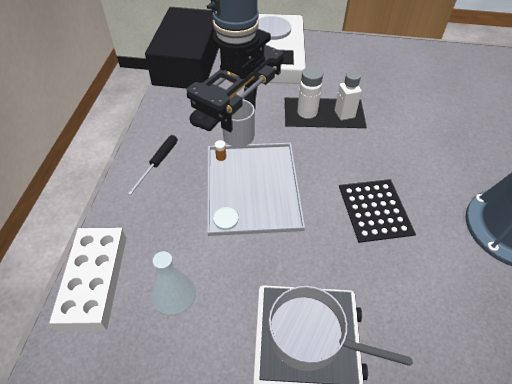

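```bash
python3 -m pendant '[[1,0,0,0,0,0,-5.3],[1,0,0,0,0,0,0]]';python3 go.py .450 .318 .22 68.6
```

```text
clock: 13.58
tcp_pos: [0.618, -0.0227, 0.232]
tool_rot: [0.001, 0.186, 0.982, 0.001]
ft_force: [-0.4, -0.6, -2.4]
opening: 0.0644
shift mm [281.2 255.4  12.1] turn [ 0.1   0.07 -0.09] op 0.0644 tcp [ 0.618  -0.0227  0.232 ] f [-0.4 -0.6 -2.4]
```

```bash
python3 -m pendant '[[1,0.028,0.0255,0,0,0,0],[1,0.028,0.0255,0,0,0,0],[1,0.028,0.0255,0,0,0,0],[1,0.028,0.0255,0,0,0,0],[1,0.028,0.0255,0,0,0,0]]';python3 go.py .450 .318 .22 68.6
```

```text
clock: 14.0
tcp_pos: [0.5394, 0.1447, 0.2316]
tool_rot: [0.005, 0.205, 0.979, -0.0]
ft_force: [0.7, -0.1, -2.4]
opening: 0.0642
shift mm [151.6 122.8  10.2] turn [ 0.05  0.59 -2.28] op 0.0642 tcp [0.5394 0.1447 0.2316] f [ 0.7 -0.1 -2.4]
```

```bash
python3 -m pendant '[[1,0.028,0.023,0,0,0.3,-1],[1,0.028,0.023,0,0,0.3,-1],[1,0.028,0.023,0,0,0,0],[1,0.028,0.023,0,0,0,0],[1,0.028,0.023,0,0,0,0]]';python3 go.py .450 .318 .19 68.6
```

```text
clock: 14.42
tcp_pos: [0.4495, 0.3123, 0.2326]
tool_rot: [0.001, 0.2, 0.98, 0.001]
ft_force: [0.6, 0.4, -2.3]
opening: 0.0642
shift mm [ 1.8  5.3 42.6] turn [ 0.16  0.03 -1.67] op 0.0642 tcp [0.4495 0.3123 0.2326] f [ 0.6  0.4 -2.3]
```

```bash
python3 -m pendant '[[1,0.002,0.004,0.02,0,0,-1.5],[1,0,0,0.015,0,0,0]]';python3 - <<'E'
from m import *
for n in("scene","side"):
    im,d,W=cloud(n);cv2.imwrite(f"pics/{n}4.png",im);x,y,z=W[...,0],W[...,1],W[...,2]
    t=state()['tcp_pos'];r=np.hypot(x-t[0],y-t[1]);m=(z>.125)&(r<.034)&(z<t[2]-.005);print(n,t,"bottom",np.nanpercentile(z[m],1))
    m=(z>t[2]-.025)&(z<t[2]+.003)&(r>.045)&(r<.115)&(x>t[0]+.02)&(y<t[1]);e=W[m];p=e[:,:2]
    if m.sum()>5: print("handle",m.sum(),box(p),e.mean(0),np.degrees(np.arctan2(*(p.mean(0)-t[:2])[::-1])))
E
python3 go.py .450 .318 .123 68.6
```

```text
clock: 14.58
tcp_pos: [0.4465, 0.3249, 0.2009]
tool_rot: [0.003, 0.187, 0.982, 0.005]
ft_force: [-0.3, 0.5, -2.8]
opening: 0.0643
scene [0.44497588 0.32421921 0.19851441] bottom 0.14288526767282986
handle 268 ((np.float64(520.1), np.float64(297.1)), (np.float64(12.4), np.float64(70.1)), 69.8) [0.52153461 0.29796581 0.19796736] -18.92778710419618
side [0.44550998 0.32312202 0.19940199] bottom 0.14637172281151983
handle 319 ((np.float64(521.6), np.float64(293.4)), (np.float64(11.5), np.float64(62.0)), 68.3) [0.52100997 0.29469327 0.19571741] -20.633347727200555
shift mm [-6.1 -3.7 76.4] turn [ 0.43  0.   -0.25] op 0.0644 tcp [0.4455 0.3231 0.1994] f [-0.5 -0.  -1.4]
```

View pics/scene4.png

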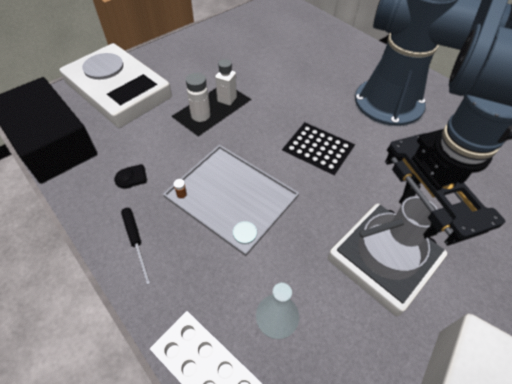

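```bash
python3 -m pendant '[[1,-0.006,-0.004,0.02,0.4,0,-0.2],[1,0,0,0.02,0,0,0]]';python3 go.py .450 .318 .123 68.6
```

```text
clock: 14.85
tcp_pos: [0.4533, 0.3186, 0.1633]
tool_rot: [0.005, 0.188, 0.982, 0.003]
ft_force: [-0.1, -0.4, -2.7]
opening: 0.0641
shift mm [ 3.1 -2.1 40.3] turn [ 0.42  0.46 -0.33] op 0.0641 tcp [0.4533 0.3186 0.1633] f [-0.1 -0.4 -2.7]
```

```bash
python3 -m pendant '[[1,0.003,-0.002,0.02,0.4,0.4,-0.3],[1,0,0,0.012,0,0,0]]';python3 go.py .450 .318 .123 68.6
```

```text
clock: 15.02
tcp_pos: [0.4518, 0.3169, 0.1313]
tool_rot: [0.002, 0.19, 0.982, 0.0]
ft_force: [-0.5, 0.2, -2.1]
opening: 0.0643
shift mm [2.1 0.3 8.3] turn [ 0.08  0.16 -0.48] op 0.0643 tcp [0.4518 0.3169 0.1313] f [-0.5  0.2 -2.1]
```

```bash
python3 -m pendant '[[1,0.001,0,0.004,0,0.2,-0.3],[1,0,0,0.001,0,0,0]]';python3 go.py .450 .318 .123 68.6;python3 -m pendant '[[1,0,0,0.0015,0,0,0],[1,0,0,0.001,0,0,0]]';python3 go.py .450 .318 .123 68.6
```

```text
clock: 15.18
tcp_pos: [0.4512, 0.3157, 0.1252]
tool_rot: [-0.001, 0.19, 0.982, -0.0]
ft_force: [0.4, 0.3, -1.9]
opening: 0.0643
shift mm [2.  1.6 2.2] turn [-0.05 -0.16 -0.54] op 0.0643 tcp [0.4512 0.3157 0.1252] f [ 0.4  0.3 -1.9]
clock: 15.35
tcp_pos: [0.4529, 0.3154, 0.1241]
tool_rot: [-0.0, 0.192, 0.981, 0.001]
ft_force: [0.0, 0.8, -2.4]
opening: 0.0646
shift mm [3.7 1.3 1.1] turn [ 0.05 -0.05 -0.74] op 0.0646 tcp [0.4529 0.3154 0.1241] f [ 0.   0.8 -2.4]
```

```bash
python3 -m pendant '[[1,0.002,0.001,0.002,0,0,-0.7]]';python3 -m pendant '[[1,0,0,0.0015,0,0,0]]';python3 go.py .450 .318 .123 68.6
```

```text
clock: 15.43
tcp_pos: [0.4527, 0.3171, 0.1231]
tool_rot: [0.001, 0.186, 0.982, 0.001]
ft_force: [0.1, -0.8, -2.2]
opening: 0.0644
clock: 15.52
tcp_pos: [0.4524, 0.3175, 0.1226]
tool_rot: [0.001, 0.186, 0.982, 0.002]
ft_force: [-4.7, 0.0, 7.6]
opening: 0.0642
shift mm [ 2.4 -0.4 -0.4] turn [ 0.19  0.04 -0.09] op 0.0642 tcp [0.4524 0.3175 0.1226] f [-4.7  0.   7.6]
```

Contact (7.6 N). Release and rise.

```bash
python3 -m pendant '[[-1,0,0,0,0,0,0],[-1,0,0,0,0,0,0]]';python3 go.py .450 .318 .123 68.6;python3 -m pendant '[[-1,0,0,-0.001,0,0,0],[-1,0,0,-0.001,0,0,0]]';python3 go.py .450 .318 .123 68.6
```

```text
clock: 15.68
tcp_pos: [0.4532, 0.3181, 0.124]
tool_rot: [0.002, 0.186, 0.983, 0.002]
ft_force: [0.2, -0.4, 0.3]
opening: 0.0708
shift mm [ 2.9 -1.3  1. ] turn [ 0.32  0.18 -0.06] op 0.0708 tcp [0.4532 0.3181 0.124 ] f [ 0.2 -0.4  0.3]
clock: 15.85
tcp_pos: [0.454, 0.3185, 0.1269]
tool_rot: [0.003, 0.186, 0.983, 0.003]
ft_force: [0.8, -0.1, 1.0]
opening: 0.0821
shift mm [ 3.6 -2.   3.9] turn [ 0.42  0.3  -0.05] op 0.0821 tcp [0.454  0.3185 0.1269] f [ 0.8 -0.1  1. ]
```

```bash
python3 -m pendant '[[-1,0,-0.001,-0.01,0.4,0,0],[-1,0,0,-0.02,0,0,0],[-1,0,0,-0.035,0,0,0],[-1,0,0,-0.035,0,0,0],[-1,0,0,0,0,0,7]]';python3 -m pendant '[[-1,0,0,0,0,0,7],[-1,0,0,0,0,0,7],[-1,0,0,0,0,0,7],[-1,0,0,0,0,0,7],[-1,0,0,0,0,0,7]]';python3 -m pendant '[[-1,0,0,0,0,0,7],[-1,0,0,0,0,0,7],[-1,0,0,0,0,0,7],[-1,0,0,0,0,0,5.5]]';python3 go.py .480 -.319 .22 0;python3 - <<'E'
from m import *
im,d,W=cloud("side");cv2.imwrite("pics/s5.png",im)
E
```

```text
clock: 16.27
tcp_pos: [0.4529, 0.3174, 0.2297]
tool_rot: [0.001, 0.247, 0.969, -0.002]
ft_force: [0.6, -0.0, -0.1]
opening: 0.0873
clock: 16.68
tcp_pos: [0.4555, 0.3185, 0.2356]
tool_rot: [0.005, 0.534, 0.846, 0.004]
ft_force: [-0.3, -0.2, -0.1]
opening: 0.0873
clock: 17.02
tcp_pos: [0.456, 0.3186, 0.2369]
tool_rot: [0.005, 0.718, 0.695, 0.006]
ft_force: [-0.2, 0.2, 0.0]
opening: 0.0869
shift mm [-636.5   44.5   16.5] turn [ 0.9  -0.09 -1.86] op 0.0869 tcp [0.456  0.3186 0.2369] f [-0.2  0.2  0. ]
```

View pics/s5.png

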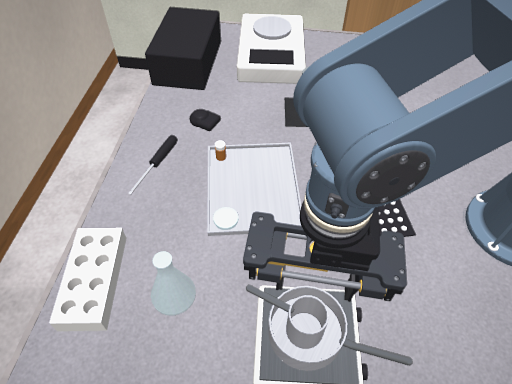

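The beaker is upright in the pan, its handle (250,290) opposite the pan's (410,360). Now back to the jar.

```bash
python3 -m pendant '[[-1,-0.038,0.002,0,0.5,0,-1],[-1,-0.038,0.003,0,0.3,0,-0.8],[-1,-0.04,0.003,0,0,0,0],[-1,-0.04,0.003,0,0,0,0],[-1,-0.04,0.003,0,0,0,0]]';python3 -m pendant '[[-1,-0.04,0.003,0,0,0,0],[-1,-0.04,0.003,0,0,0,0],[-1,-0.04,0.003,0,0,0,0],[-1,-0.04,0.003,0,0,0,0],[-1,-0.04,0.003,0,0,0,0]]';python3 go.py .480 -.319 .22 0
```

```text
clock: 17.48
tcp_pos: [0.4705, 0.1247, 0.2374]
tool_rot: [0.001, 0.698, 0.716, 0.005]
ft_force: [0.4, -1.1, -0.3]
opening: 0.0874
clock: 17.9
tcp_pos: [0.4911, -0.0832, 0.2382]
tool_rot: [0.003, 0.693, 0.721, 0.006]
ft_force: [0.1, 0.8, -0.6]
opening: 0.0867
shift mm [-235.3  -20.4   16.8] turn [ 0.76 -0.28  2.21] op 0.0867 tcp [ 0.4911 -0.0832  0.2382] f [ 0.1  0.8 -0.6]
```

```bash
python3 -m pendant '[[-1,-0.04,-0.002,0,0.4,-0.2,1.1],[-1,-0.04,-0.002,0,0.3,0,1],[-1,-0.04,-0.002,0,0,0,0],[-1,-0.04,-0.002,0,0,0,0],[-1,-0.04,-0.002,0.01,0,0,0]]';python3 -m pendant '[[-1,-0.03,-0.001,0.01,0,0,0],[-1,0,0,0.01,0,0,0]]';python3 - <<'E'
from m import *
im,d,W=cloud("wrist");x,y,z=W[...,0],W[...,1],W[...,2];cv2.imwrite("pics/w6.png",im)
for n in("wrist","scene"):
    if n=="scene": im,d,W=cloud(n);x,y,z=W[...,0],W[...,1],W[...,2]
    for nm,c in(("jar",(.48,-.319)),("bottle",(.376,-.325))):
        m=(z>.126)&(z<.14)&(np.hypot(x-c[0],y-c[1])<.04);print(n,nm,m.sum(),box(W[m][:,:2]) if m.sum()>9 else 0)
E
python3 go.py .480 -.319 .122 0
```

```text
clock: 18.32
tcp_pos: [0.4853, -0.2914, 0.2315]
tool_rot: [0.004, 0.703, 0.711, 0.001]
ft_force: [1.2, -0.3, -0.6]
opening: 0.0872
clock: 18.48
tcp_pos: [0.4854, -0.3328, 0.2125]
tool_rot: [0.01, 0.704, 0.71, 0.0]
ft_force: [0.1, -1.0, 0.8]
opening: 0.0871
wrist jar 2711 ((np.float64(478.8), np.float64(-319.9)), (np.float64(52.1), np.float64(52.9)), 1.9)
wrist bottle 1401 ((np.float64(376.2), np.float64(-325.5)), (np.float64(37.4), np.float64(36.9)), 15.3)
scene jar 227 ((np.float64(481.8), np.float64(-317.5)), (np.float64(52.2), np.float64(51.9)), 83.3)
scene bottle 104 ((np.float64(376.3), np.float64(-324.6)), (np.float64(39.7), np.float64(33.5)), 52.0)
shift mm [ 7.4 -4.1 88.2] turn [0.44 0.23 0.59] op 0.0871 tcp [ 0.4835 -0.326   0.2103] f [-0.3  1.1 -0.2]
```

```bash
python3 -m pendant '[[-1,0.007,-0.004,0.03,0.4,0.2,0.6],[-1,0,0,0.025,0,0,0]]';python3 go.py .4797 -.319 .122 0
```

```text
clock: 18.75
tcp_pos: [0.4824, -0.3196, 0.1594]
tool_rot: [0.005, 0.706, 0.708, 0.001]
ft_force: [0.0, 0.2, -0.3]
opening: 0.0873
shift mm [ 0.9 -3.  37.4] turn [0.48 0.39 0.11] op 0.0873 tcp [ 0.4824 -0.3196  0.1594] f [ 0.   0.2 -0.3]
```

```bash
python3 -m pendant '[[-1,0.001,-0.003,0.023,0.5,0.4,0],[-1,0,0,0.012,0,0,0],[-0.2,0,0,0.001,0,0,0]]';python3 go.py .4797 -.319 .1215 0
```

```text
clock: 19.0
tcp_pos: [0.4781, -0.3109, 0.12]
tool_rot: [-0.005, 0.703, 0.711, 0.0]
ft_force: [-0.8, 0.5, 0.4]
opening: 0.0846
shift mm [-8.1  1.6 -1.6] turn [-0.35 -0.43  0.61] op 0.0846 tcp [ 0.4781 -0.3109  0.12  ] f [-0.8  0.5  0.4]
```

```bash
python3 -m pendant '[[0,-0.008,0.0015,-0.001,-0.3,-0.4,0.6],[0.1,0,0,0,0,0,0]]';python3 go.py .4797 -.319 .1215 0;python3 -m pendant '[[0.2,0,0,0,0,0,0]]';python3 go.py .4797 -.319 .1215 0
```

```text
clock: 19.17
tcp_pos: [0.4801, -0.316, 0.1215]
tool_rot: [-0.001, 0.706, 0.709, -0.0]
ft_force: [-0.7, 0.1, -1.0]
opening: 0.0743
shift mm [-2.9 -0.4  0. ] turn [-0.11 -0.11  0.25] op 0.0743 tcp [ 0.4801 -0.316   0.1215] f [-0.7  0.1 -1. ]
clock: 19.25
tcp_pos: [0.4806, -0.3158, 0.1226]
tool_rot: [-0.001, 0.705, 0.709, 0.0]
ft_force: [0.1, -0.9, 0.5]
opening: 0.0682
shift mm [-3.2 -0.9  1.1] turn [-0.06 -0.07  0.3 ] op 0.0682 tcp [ 0.4806 -0.3158  0.1226] f [ 0.1 -0.9  0.5]
```

```bash
python3 -m pendant '[[1,-0.002,-0.0005,0.001,0,0,0.2],[1,0,-0.0005,0.001,0,0,0]]' 25;python3 go.py .4797 -.319 .1215 0;python3 -m pendant '[[1,0,0,0,0,0,0]]' 30;python3 go.py .4797 -.319 .1215 0
```

```text
clock: 19.42
tcp_pos: [0.4811, -0.3185, 0.1232]
tool_rot: [0.002, 0.706, 0.708, 0.0]
ft_force: [-0.6, 0.3, 0.7]
opening: 0.0546
shift mm [-0.4 -1.4  1.7] turn [0.15 0.14 0.16] op 0.0546 tcp [ 0.4811 -0.3185  0.1232] f [-0.6  0.3  0.7]
clock: 19.5
tcp_pos: [0.481, -0.3186, 0.1236]
tool_rot: [0.002, 0.706, 0.708, 0.0]
ft_force: [-1.0, 0.6, -2.8]
opening: 0.0531
shift mm [-0.4 -1.4  2.1] turn [0.17 0.16 0.16] op 0.0531 tcp [ 0.481  -0.3186  0.1236] f [-1.   0.6 -2.8]
```

```bash
python3 -m pendant '[[1,0,0,-0.025,0.2,0.1,0],[1,0,0,-0.03,0,0,0]]';python3 go.py .5948 -.0915 .18 0
```

```text
clock: 19.67
tcp_pos: [0.4772, -0.3154, 0.1738]
tool_rot: [-0.008, 0.706, 0.708, -0.001]
ft_force: [0.9, 0.0, -3.1]
opening: 0.0533
shift mm [223.7 117.9  -5.4] turn [-0.66 -0.57  0.12] op 0.0533 tcp [ 0.4772 -0.3154  0.1738] f [ 0.9  0.  -3.1]
```

```bash
python3 -m pendant '[[1,0.032,0.0165,0,-0.4,-0.3,0],[1,0.032,0.0165,0,-0.2,-0.2,0],[1,0.032,0.0165,0,0,0,0],[1,0.032,0.0165,0,0,0,0]]';python3 go.py .5948 -.0915 .17 0
```

```text
clock: 20.0
tcp_pos: [0.546, -0.1955, 0.1802]
tool_rot: [0.008, 0.711, 0.703, -0.001]
ft_force: [0.4, -1.1, -2.0]
opening: 0.0537
shift mm [104.7  47.5   9.4] turn [ 0.58  0.71 -0.7 ] op 0.0537 tcp [ 0.546  -0.1955  0.1802] f [ 0.4 -1.1 -2. ]
```

```bash
python3 -m pendant '[[1,0.033,0.0155,0,0.4,0.4,-0.5],[1,0.033,0.0155,0,0.2,0.3,0],[1,0.030,0.0145,0,0,0,0],[1,0,0,0,0,0,0]]';python3 go.py .5948 -.0915 .124 0
```

```text
clock: 20.33
tcp_pos: [0.5947, -0.0892, 0.1797]
tool_rot: [-0.002, 0.707, 0.707, 0.002]
ft_force: [-0.6, -0.8, -2.9]
opening: 0.0531
shift mm [-2.5  0.1 55.7] turn [ 0.   -0.25 -0.03] op 0.0531 tcp [ 0.5947 -0.0892  0.1797] f [-0.6 -0.8 -2.9]
```

```bash
python3 -m pendant '[[1,-0.002,0,0.025,0,0,0],[1,0,0,0.02,0,0,0]]';python3 go.py .5948 -.0915 .124 0
```

```text
clock: 20.5
tcp_pos: [0.5987, -0.0891, 0.138]
tool_rot: [0.003, 0.705, 0.709, 0.004]
ft_force: [-0.3, -0.6, -3.5]
opening: 0.0537
shift mm [-2.4 -4.  13.9] turn [ 0.56 -0.05  0.31] op 0.0537 tcp [ 0.5987 -0.0891  0.138 ] f [-0.3 -0.6 -3.5]
```

```bash
python3 -m pendant '[[1,-0.0025,-0.004,0.006,0.5,0,0.3],[1,0,0,0.003,0,0,0]]';python3 go.py .5948 -.0915 .124 0;python3 -m pendant '[[1,0,0,0.002,0,0,0]]';python3 go.py .5948 -.0915 .124 0
```

```text
clock: 20.67
tcp_pos: [0.5919, -0.0908, 0.1253]
tool_rot: [-0.003, 0.707, 0.708, -0.001]
ft_force: [0.2, -0.2, -1.9]
opening: 0.0533
shift mm [-0.7  2.9  1.3] turn [-0.37 -0.16  0.07] op 0.0533 tcp [ 0.5919 -0.0908  0.1253] f [ 0.2 -0.2 -1.9]
clock: 20.75
tcp_pos: [0.5918, -0.0911, 0.1243]
tool_rot: [-0.004, 0.707, 0.707, -0.001]
ft_force: [-3.9, 2.3, 18.4]
opening: 0.0533
shift mm [-0.4  3.   0.2] turn [-0.39 -0.19  0.02] op 0.0533 tcp [ 0.5918 -0.0911  0.1243] f [-3.9  2.3 18.4]
```

```bash
python3 -m pendant '[[1,0,0.0025,-0.002,-0.4,-0.2,0]]';python3 go.py .5948 -.0915 .124 0;python3 -m pendant '[[1,0,0,0,0,0,0]]';python3 go.py .5948 -.0915 .124 0
```

```text
clock: 20.83
tcp_pos: [0.5939, -0.0917, 0.1267]
tool_rot: [-0.0, 0.707, 0.707, -0.0]
ft_force: [0.2, 0.2, -2.9]
opening: 0.0531
shift mm [0.2 0.9 2.7] turn [-0.03  0.   -0.04] op 0.0531 tcp [ 0.5939 -0.0917  0.1267] f [ 0.2  0.2 -2.9]
clock: 20.92
tcp_pos: [0.5948, -0.0926, 0.1279]
tool_rot: [0.001, 0.708, 0.707, 0.0]
ft_force: [-0.4, 0.2, -2.6]
opening: 0.0529
shift mm [1.1 0.  3.9] turn [ 0.12  0.05 -0.09] op 0.0529 tcp [ 0.5948 -0.0926  0.1279] f [-0.4  0.2 -2.6]
```

```bash
python3 -m pendant '[[1,0.001,0,0.003,0.1,0,0]]';python3 -m pendant '[[1,0,0,0.0015,0,0,0]]';python3 go.py .5948 -.0915 .124 0
```

```text
clock: 21.0
tcp_pos: [0.5953, -0.0925, 0.126]
tool_rot: [0.002, 0.708, 0.706, 0.0]
ft_force: [1.0, 0.1, -2.4]
opening: 0.0537
clock: 21.08
tcp_pos: [0.5954, -0.0928, 0.1247]
tool_rot: [0.002, 0.708, 0.706, 0.0]
ft_force: [0.4, 0.5, -2.7]
opening: 0.053
shift mm [ 1.3 -0.6  0.7] turn [ 0.17  0.12 -0.17] op 0.053 tcp [ 0.5954 -0.0928  0.1247] f [ 0.4  0.5 -2.7]
```

```bash
python3 -m pendant '[[1,0.001,-0.0005,0.001,0.1,0,0]]';python3 go.py .5948 -.0915 .124 0;python3 -m pendant '[[-1,0,0,0,0,0,0],[-1,0,0,0,0,0,0],[-1,0,0,-0.001,0,0,0]]';python3 go.py .5948 -.0915 .124 0
```

```text
clock: 21.17
tcp_pos: [0.5953, -0.0924, 0.1241]
tool_rot: [0.002, 0.708, 0.706, -0.0]
ft_force: [-0.5, -0.2, 5.4]
opening: 0.0535
shift mm [ 0.9 -0.5  0.1] turn [ 0.13  0.16 -0.2 ] op 0.0535 tcp [ 0.5953 -0.0924  0.1241] f [-0.5 -0.2  5.4]
clock: 21.42
tcp_pos: [0.5957, -0.0927, 0.1258]
tool_rot: [0.002, 0.708, 0.706, 0.0]
ft_force: [-0.6, -0.5, 0.7]
opening: 0.0661
shift mm [ 1.2 -0.9  1.8] turn [ 0.2   0.18 -0.21] op 0.0661 tcp [ 0.5957 -0.0927  0.1258] f [-0.6 -0.5  0.7]
```

Jar released; up, then back for the bottle.

```bash
python3 -m pendant '[[-1,0,-0.001,-0.001,0,0,0],[-1,0,0,-0.01,0,0,0],[-1,0,0,-0.03,0,0,0],[-1,0,0,-0.035,0,0,0]]';python3 go.py .376 -.325 .2 0
```

```text
clock: 21.75
tcp_pos: [0.5898, -0.091, 0.1979]
tool_rot: [-0.005, 0.708, 0.706, -0.004]
ft_force: [0.2, 0.1, -0.9]
opening: 0.0854
shift mm [-2.348e+02 -2.129e+02 -1.000e-01] turn [-0.7  -0.14 -0.22] op 0.0854 tcp [ 0.5898 -0.091   0.1979] f [ 0.2  0.1 -0.9]
```

```bash
python3 -m pendant '[[-1,-0.0294,-0.0266,0,-0.4,0,0],[-1,-0.0294,-0.0266,0,-0.3,0,0],[-1,-0.0294,-0.0266,0,0,0,0],[-1,-0.0294,-0.0266,0,0,0,0]]';python3 go.py .376 -.325 .2 0
```

```text
clock: 22.08
tcp_pos: [0.4927, -0.2086, 0.2101]
tool_rot: [0.013, 0.703, 0.711, 0.007]
ft_force: [-0.5, -0.2, 0.1]
opening: 0.0868
shift mm [-115.1 -118.2    7.7] turn [1.62 0.45 0.62] op 0.0868 tcp [ 0.4927 -0.2086  0.2101] f [-0.5 -0.2  0.1]
```

```bash
python3 -m pendant '[[-1,-0.029,-0.0295,0,1,0.3,0.5],[-1,-0.029,-0.0295,0,0.6,0.2,0],[-1,-0.029,-0.0295,0,0,0,0],[-1,-0.027,-0.0285,0,0,0,0],[-1,0,0,0.01,0,0,0]]';python3 go.py .3761 -.325 .1186 0
```

```text
clock: 22.5
tcp_pos: [0.3714, -0.3326, 0.2064]
tool_rot: [0.007, 0.707, 0.707, -0.002]
ft_force: [1.3, 0.0, 0.1]
opening: 0.0866
shift mm [ 8.6  4.1 87.8] turn [ 0.4   0.69 -0.06] op 0.0866 tcp [ 0.3714 -0.3326  0.2064] f [1.3 0.  0.1]
```

```bash
python3 -m pendant '[[-1,0.0075,0.004,0.025,0.4,0.7,0],[-1,0,0,0.022,0,0,0]]';python3 go.py .3761 -.325 .1186 0
```

```text
clock: 22.67
tcp_pos: [0.3751, -0.3313, 0.1633]
tool_rot: [0.006, 0.71, 0.704, -0.001]
ft_force: [-0.4, 0.1, -0.4]
opening: 0.0869
shift mm [ 6.7  0.6 44.7] turn [ 0.4   0.54 -0.53] op 0.0869 tcp [ 0.3751 -0.3313  0.1633] f [-0.4  0.1 -0.4]
```

```bash
python3 -m pendant '[[-1,0.0065,0.0005,0.022,0.4,0.5,-0.5],[-1,0,0,0.01,0,0,0]]';python3 go.py .3761 -.325 .1186 0
```

```text
clock: 22.83
tcp_pos: [0.3752, -0.3262, 0.1308]
tool_rot: [0.001, 0.708, 0.706, -0.0]
ft_force: [-0.3, -0.1, 0.1]
opening: 0.0869
shift mm [ 1.3  0.8 12.2] turn [ 0.05  0.11 -0.17] op 0.0869 tcp [ 0.3752 -0.3262  0.1308] f [-0.3 -0.1  0.1]
```

```bash
python3 -m pendant '[[-0.1,0.001,0.001,0.008,0,0,0],[-0.1,0,0,0.003,0,0,0]]';python3 go.py .3761 -.325 .1186 0;python3 -m pendant '[[0.1,0,0,0,0,0,0],[0.1,0,0,0,0,0,0]]';python3 go.py .3761 -.325 .1186 0
```

```text
clock: 23.0
tcp_pos: [0.3761, -0.3252, 0.1189]
tool_rot: [0.0, 0.708, 0.706, -0.0]
ft_force: [0.9, -0.0, -0.4]
opening: 0.0801
shift mm [0.2 0.  0.3] turn [ 0.01  0.06 -0.2 ] op 0.0801 tcp [ 0.3761 -0.3252  0.1189] f [ 0.9 -0.  -0.4]
clock: 23.17
tcp_pos: [0.3765, -0.3254, 0.1194]
tool_rot: [0.001, 0.708, 0.706, -0.0]
ft_force: [-0.1, 0.5, 0.0]
opening: 0.0681
shift mm [ 0.4 -0.4  0.8] turn [ 0.03  0.08 -0.17] op 0.0681 tcp [ 0.3765 -0.3254  0.1194] f [-0.1  0.5  0. ]
```

```bash
python3 -m pendant '[[1,0,-0.0005,0.001,0,0.1,0],[1,0,0,0,0,0,0],[1,0,0,0.0005,0,0,0]]' 25;python3 go.py .3761 -.325 .1186 0;python3 -m pendant '[[1,0,0,0.0003,0,0,0],[1,0,0,0,0,0,0]]' 30;python3 go.py .3761 -.325 .1186 0
```

```text
clock: 23.42
tcp_pos: [0.3772, -0.3266, 0.12]
tool_rot: [0.002, 0.708, 0.706, -0.0]
ft_force: [0.2, 0.6, 0.8]
opening: 0.0482
shift mm [ 1.6 -1.1  1.4] turn [ 0.2   0.2  -0.14] op 0.0482 tcp [ 0.3772 -0.3266  0.12  ] f [0.2 0.6 0.8]
clock: 23.58
tcp_pos: [0.3775, -0.3269, 0.1204]
tool_rot: [0.003, 0.708, 0.706, -0.0]
ft_force: [-0.4, -0.3, -1.4]
opening: 0.0372
shift mm [ 1.9 -1.4  1.8] turn [ 0.26  0.28 -0.13] op 0.0372 tcp [ 0.3775 -0.3269  0.1204] f [-0.4 -0.3 -1.4]
```

```bash
python3 -m pendant '[[1,0,0,-0.025,0.2,0.2,0],[1,0,0,-0.03,0,0,0]]';python3 -m pendant '[[1,0.0345,0.0155,0,0,0,0],[1,0.0345,0.0155,0,0,0,0],[1,0.0345,0.0155,0,0,0,0],[1,0.0345,0.0155,0,0,0,0]]';python3 go.py .5 -.05 .18 0
```

```text
clock: 23.75
tcp_pos: [0.3745, -0.3233, 0.1715]
tool_rot: [-0.007, 0.708, 0.706, 0.001]
ft_force: [-0.5, -0.1, -2.3]
opening: 0.0376
clock: 24.08
tcp_pos: [0.4412, -0.194, 0.1776]
tool_rot: [0.004, 0.713, 0.701, -0.001]
ft_force: [0.6, 0.5, -2.2]
opening: 0.0373
shift mm [144.9  56.3  -3. ] turn [ 0.23  0.34 -0.97] op 0.0373 tcp [ 0.4412 -0.194   0.1776] f [ 0.6  0.5 -2.2]
```

```bash
python3 -m pendant '[[1,0.036,0.014,0,0.2,0.3,-0.5],[1,0.036,0.014,0,0,0,-0.4],[1,0.036,0.014,0,0,0,0],[1,0.036,0.015,0,0,0,0]]';python3 go.py .5679 .020 .175 0
```

```text
clock: 24.42
tcp_pos: [0.5006, -0.044, 0.1776]
tool_rot: [0.001, 0.708, 0.706, -0.0]
ft_force: [1.9, -0.0, -1.5]
opening: 0.037
shift mm [64.2 67.   2.5] turn [ 0.04  0.06 -0.2 ] op 0.037 tcp [ 0.5006 -0.044   0.1776] f [ 1.9 -0.  -1.5]
```

```bash
python3 -m pendant '[[1,0.022,0.0225,0,0,0,0],[1,0.022,0.0225,0,0,0,0],[1,0.018,0.020,0,0,0,0],[1,0,0,0,0,0,0]]';python3 go.py .5679 .020 .121 0
```

```text
clock: 24.75
tcp_pos: [0.5676, 0.0302, 0.1769]
tool_rot: [-0.001, 0.705, 0.709, 0.001]
ft_force: [1.2, 0.3, -1.0]
opening: 0.0372
shift mm [-10.4   0.2  55.8] turn [-0.02 -0.14  0.3 ] op 0.0372 tcp [0.5676 0.0302 0.1769] f [ 1.2  0.3 -1. ]
```

```bash
python3 -m pendant '[[1,-0.0095,0,0.02,0,0,0.3],[1,0,-0.001,0.02,0,0,0]]';python3 go.py .5679 .020 .121 0
```

```text
clock: 24.92
tcp_pos: [0.5708, 0.0226, 0.1394]
tool_rot: [0.003, 0.705, 0.709, 0.004]
ft_force: [-0.6, 0.2, -1.0]
opening: 0.0376
shift mm [-2.6 -3.1 18.4] turn [ 0.55 -0.03  0.32] op 0.0376 tcp [0.5708 0.0226 0.1394] f [-0.6  0.2 -1. ]
```

```bash
python3 - <<'E'
from m import *
for n in("side","wrist"):
    im,d,W=cloud(n);x,y,z=W[...,0],W[...,1],W[...,2];t=state()['tcp_pos']
    m=(z>.126)&(z<.138)&(np.hypot(x-.5948,y+.0915)<.04);print(n,"jar",m.sum(),box(W[m][:,:2]) if m.sum()>9 else 0)
    r=np.hypot(x-t[0],y-t[1]);m=(r<.04)&(z>.015)&(z<t[2]-.03);print("bottle bottom",np.percentile(z[m],1) if m.sum() else 0,t)
    m=(r<.045)&(abs(z-(t[2]-.0205))<.006);print("shoulder",m.sum(),box(W[m][:,:2]) if m.sum()>9 else 0)
E
python3 go.py .5679 .020 .121 0
```

```text
side jar 0 0
bottle bottom 0.02648647587459933 [0.56758622 0.02349375 0.13554246]
shoulder 211 ((np.float64(568.0), np.float64(27.1)), (np.float64(45.8), np.float64(38.5)), 24.6)
wrist jar 0 0
bottle bottom 0.02411080008358678 [0.5667444  0.02345863 0.13662476]
shoulder 959 ((np.float64(563.9), np.float64(30.9)), (np.float64(43.2), np.float64(31.0)), 24.6)
shift mm [-3.5  1.2 15.6] turn [-0.04 -0.17  0.26] op 0.0373 tcp [0.5667 0.0235 0.1366] f [-0.6  0.4 -1.6]
```

```bash
python3 -m pendant '[[1,-0.003,0.001,0.009,0,-0.1,0.2],[1,0,0,0.003,0,0,0]]';python3 go.py .5679 .020 .121 0;python3 -m pendant '[[1,0,0,0.001,0,0,0]]';python3 go.py .5679 .020 .121 0
```

```text
clock: 25.18
tcp_pos: [0.5672, 0.0198, 0.1246]
tool_rot: [-0.001, 0.707, 0.707, -0.0]
ft_force: [-0.9, 0.9, -2.5]
opening: 0.0371
shift mm [0.2 0.7 3.6] turn [-0.08 -0.06  0.02] op 0.0371 tcp [0.5672 0.0198 0.1246] f [-0.9  0.9 -2.5]
clock: 25.27
tcp_pos: [0.5671, 0.0193, 0.1235]
tool_rot: [-0.001, 0.707, 0.707, -0.0]
ft_force: [-0.6, -0.4, -1.4]
opening: 0.0374
shift mm [0.7 0.8 2.5] turn [-0.1  -0.06 -0.02] op 0.0374 tcp [0.5671 0.0193 0.1235] f [-0.6 -0.4 -1.4]
```

```bash
python3 -m pendant '[[1,0.0007,0.0005,0.0015,0,0,0]]';python3 -m pendant '[[1,0,0,0.001,0,0,0]]';python3 go.py .5679 .020 .121 0
```

```text
clock: 25.35
tcp_pos: [0.5676, 0.0196, 0.1222]
tool_rot: [-0.001, 0.707, 0.707, -0.0]
ft_force: [-0.1, -0.2, -3.0]
opening: 0.0373
clock: 25.43
tcp_pos: [0.5678, 0.0194, 0.1216]
tool_rot: [-0.001, 0.708, 0.707, -0.0]
ft_force: [-0.4, 0.3, -2.2]
opening: 0.0374
shift mm [0.6 0.1 0.6] turn [-0.05 -0.05 -0.08] op 0.0374 tcp [0.5678 0.0194 0.1216] f [-0.4  0.3 -2.2]
```

```bash
python3 -m pendant '[[1,0.0005,0,0.001,0,0,0]]';python3 -m pendant '[[1,0.0,0,0.001,0,0,0]]';python3 go.py .5679 .020 .121 0
```

```text
clock: 25.52
tcp_pos: [0.5679, 0.0197, 0.1214]
tool_rot: [-0.0, 0.708, 0.707, 0.0]
ft_force: [-2.5, -0.9, 6.9]
opening: 0.0376
clock: 25.6
tcp_pos: [0.5679, 0.0197, 0.1214]
tool_rot: [-0.0, 0.708, 0.707, 0.0]
ft_force: [-2.3, -0.3, 5.5]
opening: 0.0373
shift mm [0.3 0.  0.4] turn [-0.01 -0.03 -0.09] op 0.0373 tcp [0.5679 0.0197 0.1214] f [-2.3 -0.3  5.5]
```

```bash
python3 -m pendant '[[-1,0,0,0,0,0,0],[-1,0,0,0,0,0,0],[-1,0,0,-0.0005,0,0,0],[-1,0,0,-0.001,0,0,0]]';python3 -m pendant '[[-1,0,-0.001,-0.01,0,0,0],[-1,0,0,-0.03,0,0,0],[-1,0,0,-0.035,0,0,0],[-1,0,0,-0.035,0,0,0]]';python3 -m pendant '[[-1,0,-0.035,0,0,0,0],[-1,0,-0.035,0,0,0,0],[-1,0,-0.035,0,0,0,0],[-1,0,-0.02,0,0,0,0],[-1,0,0,0,0,0,0]]';cat >fin.py <<'E'
from m import *
for n in("side","scene","wrist"):
    im,d,W=cloud(n);cv2.imwrite(f"pics/{n}9.png",im);x,y,z=W[...,0],W[...,1],W[...,2]
    for nm,c,lo,hi in(("jar",(.5948,-.0915),.126,.138),("bottle",(.568,.0215),.126,.138),("shoulder",(.568,.0215),.09,.104),("dish",(.636,.074),.014,.024),("flask",(.706,.258),.13,.145),("beaker",(.45,.318),.13,.14)):
        m=(z>lo)&(z<hi)&(np.hypot(x-c[0],y-c[1])<.04);print(n,nm,m.sum(),box(W[m][:,:2]) if m.sum()>9 else 0,np.median(z[m]).round(4) if m.sum() else 0)
    r=np.hypot(x-.45,y-.318);m=(r<.068)&(z>.098)&(z<.106);print("pan rim",circ(W[m][:,:2]) if m.sum()>9 else 0)
    m=(r>.05)&(r<.12)&(z>.112)&(z<.13)&(x>.45)&(y<.318);p=W[m][:,:2].mean(0)-[.451,.318] if m.any() else [0,0];print("bk handle",m.sum(),np.degrees(np.arctan2(p[1],p[0])))
    m=(r>.075)&(r<.17)&(z>.095)&(z<.16)&(x<.4);p=W[m][:,:2].mean(0)-[.45,.318] if m.any() else [0,0];print("pan handle",m.sum(),np.degrees(np.arctan2(p[1],p[0])))
E
python3 fin.py
```

```text
clock: 25.93
tcp_pos: [0.5695, 0.0196, 0.1243]
tool_rot: [0.002, 0.708, 0.707, 0.002]
ft_force: [-0.6, 1.0, 0.8]
opening: 0.0564
clock: 26.27
tcp_pos: [0.563, 0.0202, 0.2313]
tool_rot: [-0.006, 0.708, 0.706, -0.004]
ft_force: [-0.5, -0.3, 1.1]
opening: 0.0818
clock: 26.68
tcp_pos: [0.4429, 0.0193, 0.2442]
tool_rot: [0.007, 0.707, 0.707, 0.005]
ft_force: [-0.6, 1.2, 0.9]
opening: 0.0871
side jar 369 ((np.float64(592.8), np.float64(-94.2)), (np.float64(51.1), np.float64(53.8)), 8.8) 0.1341
side bottle 240 ((np.float64(564.9), np.float64(20.8)), (np.float64(37.3), np.float64(37.0)), 59.8) 0.1339
side shoulder 228 ((np.float64(565.8), np.float64(21.4)), (np.float64(44.7), np.float64(45.0)), 25.7) 0.0972
side dish 473 ((np.float64(640.7), np.float64(75.6)), (np.float64(66.4), np.float64(63.2)), 5.6) 0.019
side flask 275 ((np.float64(704.8), np.float64(256.1)), (np.float64(31.1), np.float64(31.5)), 50.0) 0.1398
side beaker 279 ((np.float64(452.1), np.float64(315.8)), (np.float64(62.1), np.float64(63.6)), 3.4) 0.1335
pan rim (array([0.44925211, 0.31821141]), np.float64(0.057231662892703136)
[... 577 characters left out ...]
loat64(31.1)), 3.7) 0.1393
scene beaker 190 ((np.float64(453.7), np.float64(317.6)), (np.float64(62.6), np.float64(64.4)), 89.4) 0.1326
pan rim (array([0.45119274, 0.3197115 ]), np.float64(0.056250673834074796))
bk handle 220 -19.748048411220946
pan handle 309 157.85087580831177
wrist jar 0 0 0
wrist bottle 1078 ((np.float64(565.4), np.float64(21.3)), (np.float64(36.9), np.float64(37.3)), 36.4) 0.1334
wrist shoulder 685 ((np.float64(565.6), np.float64(21.8)), (np.float64(46.0), np.float64(45.1)), 25.1) 0.0968
wrist dish 1359 ((np.float64(640.8), np.float64(77.7)), (np.float64(67.8), np.float64(61.3)), 9.9) 0.0186
wrist flask 0 0 0
wrist beaker 0 0 0
pan rim 0
bk handle 0 0.0
pan handle 0 0.0
```

View pics/side9.png

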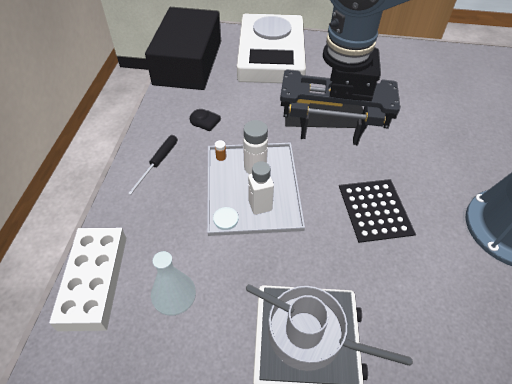

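View pics/scene9.png

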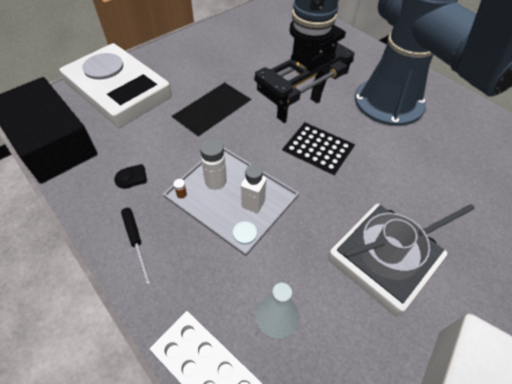

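All four objects are where they belong: jar and bottle upright in the tray within about 4 mm of their start, beaker in the pan with its handle opposite the pan's. The dish (226,218) and flask (163,260) sit at their starting pixels. I'm handing in.

```bash
python3 -c "
from workcell import close_job
print(close_job())"
```

```text
the job is handed in; nothing more can be done
None
```

The job is done and handed in at about 27 s on the robot's clock. I moved the jar and the bottle to the mat, set the beaker in the pan, then put the jar and the bottle back in the tray.

Last checks, from the side and scene cameras:
- **Beaker:** it stands upright on the pan floor, its rim at z ≈ 0.133 m and about 3 mm off the pan's centre. Its handle points to −20° to −21°, against 158–159° for the pan's handle, so the two are opposite within about 2°.
- **Pan:** its handle angle is unchanged, and its rim centre is unchanged as far as the partial fit shows. The beaker now hides part of the rim.
- **Jar and bottle:** both are upright at their original height. The side camera puts the jar about 3.5 mm and the bottle about 2–3 mm from where they started, and the bottle's turn is unchanged within about 2°.
- **Flask:** it reads the same position as at the start.
- **Dish:** my final numeric check on it failed, because the measurement also took in part of the tray rim. In the picture it sits at the same pixels as before.

**Problem during the job:** while I carried the bottle out, it caught the beaker's handle. That turned the beaker about 37° and moved it about 6 mm in the tray. The beaker stayed upright, and I measured it again before gripping it.

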